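# Set and lock the depth stop on a fuel injector

### The arm

A 6-joint arm with a two-finger parallel gripper is mounted at the origin on the work surface. World frame = base frame: x ahead of the robot, y to its left, z up, the work surface at z = 0. Lengths are in m, angles in rad, forces in N, time in s.
With the tool pointing down it reaches from about 0.35 to 0.975 m from the base axis. Payload 7.1 kg.
Tool frame: the origin (TCP) lies at the very end of the fingers, on their centre line; the grasp point (between the pads) lies 19 mm behind it; z points along the fingers, y is the direction in which the jaws open and shut (so a half turn about z gives the same grasp; the last joint's range is limited). The gripper opens to 88 mm and grips with 3 to 60 N. Pads are 20 mm wide; open, the fingers measure 115 mm over their backs; the gripper's body (75 mm by 178 mm) begins 61 mm behind the grasp point.
Start: joints at [-1.136, 0.423, 1.63, -0, 1.089, -0.019], TCP at [0.274, -0.562, 0.184] pointing down, gripper open.
Joint ranges: [-3, 3], [-0.9, 2.11], [0.09, 2.58], [-1.31, 4.45], [0.11, 2.69], [-2.54, 2.54]. Speed limits (rad/s): [2.39, 2.39, 3.01, 3.14, 3.14, 3.14].

### API

Orientations are given as a unit quaternion [x, y, z, w].
In Python, from plant import arm, read_camera, camera_params, workorder, recognise, cut_out gives the robot as it stands.
- The arm moves only by the shell command python3 -m crank 'ROWS'. ROWS is a JSON object of lists of equal length, an entry for each row: "dr": the turn, a rotation vector about the tool's x, y, z in rad, a list of three; "offset": the shift along the tool's x, y, z in cm, a list of three; "gripper": the gripper command: -1 is shut, 1 is fully open, values between are in proportion. A call has exactly 5 rows; each row shifts and turns the pose as measured when the row begins, along the tool's axes as they then stand; what a row does not reach is not made up. A row lasts 1/10 s, in which the tool goes at most 50 mm and 8.59 degrees, less where a joint would pass 70% of its speed; a pose out of reach is approached as far as the arm can. A call with a gripper value outside its range is refused whole. The fingers move at their own pace and stop on an object; the grip force is fixed at half the most. Time passes only in rows, so rows that do not move let the fingers close, or fill a call up. It gives the time, the measured TCP pose, the force and the opening at its end, in the units of the state.
- arm.observe(): the state, without advancing time (a new reading comes with each control period).
- read_camera(name): name is "scene" or "top" or "wrist"; returns the picture (420x560x3 uint8, red, green, blue); there is no depth.
- camera_params(name): a dict with "fx", "fy", "cx", "cy" (pixels), "extrinsics" (4x4, takes a point from world to camera coordinates); the wrist camera has in their place "T_tool_cam" (4x4, takes a point from camera to tool coordinates, whose origin is the TCP and whose axes are the flange's). Camera axes: x right, y up, looking along -z (the intrinsics and any distortion apply to the point x, -y, -z); pixel columns grow to the right and rows downward; lengths in m; the calibration is good to about 2 mm. The wrist camera is an equidistant fisheye: a pixel r from the principal point sees the ray r / f radians off the axis. A picture is of the moment at which its call begins: read the wrist's pose just before it. camera_params takes no time and is no camera call.
- workorder.finish_job(): hands the job in, once; it reports no verdict.
Trained networks look in the newest picture that a camera, given by its name, has taken for a name from the list of things; names that differ only in an ending like _2 or _b are one class to them, and where a whole thing is asked for, a point or a joint stands for the part that bears it (a point fixed in the world has none). Each returns a list of dicts, best first, with "score" (0 to 1); they miss things now and then, are a little off and sometimes report something else, mostly with a low value. They report only what shows in the picture. A call takes as long as a camera call.
- recognise(camera, query): "centre" ([column, row] in pixels, amid what is visible of it).
- cut_out(camera, query): "region" (420x560 bool, what is visible of it) and "centre" ([column, row] in pixels, amid what is visible of it).
The state is a dict: "t": time; "joint_pos": joint angles; "qvel": joint speeds; "joint_efforts": joint torques, N m; "ee_pos": TCP position; "eef_rot": TCP orientation; "wrist_force": force on the tool from outside, world axes, zero at the start; "wrist_torque": the same for the moment, N m; "grip_width": finger opening in m.
Only numpy, scipy, OpenCV 4.12 (cv2) and the standard library are available. Lean on these libraries where they do the work, as an engineer would, in place of code of your own. Each camera call takes 0.05 s, during which the arm holds its last target.

### The job

Push the depth stop down by its black knob until its foot bears on the brass cap of the injector with a few newtons, feeling for the touch and never loading the cap with more than 15 N. Leave it bearing on the cap, then swing the red-handled clamp lever over to its end stop to lock the depth stop there. Let go, and leave the wrench, spare nozzle and tray where they are.

Things in the scene. Friction and masses are not known exactly. Their poses are not given: they have to be found in the camera images.
- setting_stand: Fixed setting stand: grey base plate 190 x 150 x 20 mm (-75 to +115 mm in its x), steel column 34 mm thick, 225 mm high, at +85 mm in x, and a green arm (165 to 205 mm above the bench) from the column out over the injector. Origin on the bench under the depth stop's axis; z up.
- depth_stop: Upright steel rod, 14 mm thick, sliding vertically in the arm, with a 20 mm domed foot and a black knob (34 mm diameter, 24 mm tall) on top. Origin: lowest point of the foot. Lowest travel 83 mm above the bench. Friction holds it where it is left while the clamp is open: about 2.5 N moves it down, 5.5 N up; clamped, it holds more. It cannot turn.
- stop_knob_top (a point): Centre of the flat top of the depth stop's black knob, 154 mm above the foot's lowest point. The knob can be pushed from above, or pinched 12 mm lower.
- injector_holder: Steel cup below the stop (60 mm wide, 48 mm tall) with an upright injector whose top is a flat brass cap, 36 mm wide. Origin: centre of the cup's underside, 20 mm above the bench. How far the injector stands out differs and is not measured: the cap's top lies 88 to 134 mm above the bench. It gives under load, about 8 N per mm, up to 8 mm. A resting foot must press with over 1 N.
- clamp_lever (a joint): Lever angle about the upright axis through lever_pivot. 0: open, lever points to the stand's -x; grows clockwise seen from above to 1.4 at the end stop, where it points nearly to the stand's +y. Starts at 0 to 0.4, stays where left. About 1 N at the handle moves it; from 0.95 on its cam bears on the rod and it takes up to about 5 N. Locked above 1.25.
- lever_grip (a point): Centre of the lever's upright red handle, a round post of 18 mm diameter from 219 to 264 mm above the bench (this point at 242 mm), 85 mm from the lever's axis. Pinch it from above or push it sideways.
- lever_pivot (a point): Point on the lever's fixed upright axis, at the height of lever_grip (242 mm); 34 mm to the stand's +y from the depth stop's axis. Axes as those of the stand.
- wrench_grip (a point): Bystander: open wrench, 170 mm, lying on the bench at the stand's -y side; point in its handle.
- spare_nozzle_mid (a point): Bystander: brass spare nozzle, 34 mm diameter, 50 mm tall, standing on the bench; its centre.
- parts_tray: Bystander: empty open steel tray 160 x 110 x 35 mm on the bench at the stand's +y side; origin under its centre.

How it is judged:
On the way, in this order (a step that is already met when the one before it is completed fails the run):
1. with the clamp lever still open, the foot of the depth stop bears on the injector's cap (over 1 N) (contact force between depth_stop and injector_holder above 1 N and value of joint clamp_lever below 0.7 rad), for 0.3 s.
2. the clamp lever is over at its end stop (above 1.25 rad) with the foot still bearing on the cap (value of joint clamp_lever above 1.25 rad and contact force between depth_stop and injector_holder above 1 N), for 0.2 s.
At the end, for the whole second after the job is handed in: The foot of the depth stop rests on the injector's cap with 1 to 15 N and is still, and the clamp lever stands above 1.25 rad (end stop 1.4) (all of step 2 and contact force between depth_stop and injector_holder below 15 N and linear speed of depth_stop below 0.005 m/s); the robot touches nothing.
It fails at once if the injector's cap is loaded with more than 15 N by the depth stop (contact force between depth_stop and injector_holder above 15 N).
It fails at once if the wrench, spare nozzle or tray is moved by more than 25 mm (distance of any of wrench_grip, spare_nozzle_mid, parts_tray from where it was at the start of the episode above 0.025 m).
It also fails if it takes over 58 s, if anything falls off the work surface, if the arm or the gripper's body presses on something with over 40 N, if the wrist force passes 120 N, or if a joint passes its speed limit or range.

## Working session

There is one attempt and no reset: what is moved stays moved. The work goes in short steps, Python scripts to look and compute and a shell command to move; the robot and the scene stay as the last step left them, time stands still between calls to the robot, and variables do not carry over. Pictures are saved under pics/ and viewed, and the job is handed in when it is done.

```bash
ls; mkdir -p pics; python3 - <<'E'
from plant import *
import cv2, numpy as np
s=arm.observe(); print(s)
for n in ["scene","top","wrist"]:
    im=read_camera(n); cv2.imwrite(f"pics/a_{n}.png",im[:,:,::-1])
    p=camera_params(n); print(n,p)
    for q in ["stop_knob_top","lever_grip"]:
        print(q,[(r['score'],r['centre']) for r in recognise(n,q)][:2])
E
```

```text
pics
{'t': 0.0, 'joint_pos': array([-1.13600993e+00,  4.23857192e-01,  1.63071076e+00, -2.77810233e-05,
        1.08860599e+00, -1.89657883e-02]), 'qvel': array([ 0.00205527,  0.00065589, -0.00074803, -0.00042495, -0.00159264,
        0.00039303]), 'joint_efforts': array([-1.42357883e-03, -5.44630587e+01, -2.73669469e+01,  6.41439599e-02,
        2.25898437e-02, -9.70142742e-05]), 'ee_pos': array([ 0.27372946, -0.56116073,  0.18308339]), 'eef_rot': array([ 9.74372068e-01,  2.24940986e-01, -1.75237645e-04, -7.71075997e-04]), 'wrist_force': array([-0.24305388,  0.14005773, -0.47128836]), 'wrist_torque': array([-0.04694511, -0.01426952,  0.03170319]), 'grip_width': 0.08793816403235502}
scene {'fx': 488.8359243330324, 'fy': 488.8359243330324, 'cx': 283.1685873588818, 'cy': 211.20524775390388, 'extrinsics': array([[-0.46817891,  0.88362816, -0.00312775,  0.23161447],
       [-0.65037655, -0.34219307,  0.67816977,  0.24034982],
       [ 0.59817961,  0.319539  ,  0.73489862, -1.38414778],
       [ 0.        ,  0.        ,  0.        ,  1.        ]])}
stop_knob_top [(0.71, [269.9, 174.9])]
l
[... 273 characters left out ...]
593],
       [-0.16110496,  0.02235586,  0.98668405, -0.96684173],
       [ 0.        ,  0.        ,  0.        ,  1.        ]])}
stop_knob_top [(0.65, [299.7, 221.8])]
lever_grip [(0.6, [275.7, 237.9])]
wrist {'fx': 325.19226210127806, 'fy': 325.19226210127806, 'cx': 281.94363625317845, 'cy': 211.5894071222635, 'T_tool_cam': array([[ 2.54005837e-05,  9.69581619e-01,  2.44768223e-01,
         6.68673463e-02],
       [ 9.99999976e-01,  2.91157501e-05, -2.19108015e-04,
        -9.15361595e-04],
       [-2.19569714e-04,  2.44768222e-01, -9.69581595e-01,
        -2.01060971e-01],
       [ 0.00000000e+00,  0.00000000e+00,  0.00000000e+00,
         1.00000000e+00]])}
stop_knob_top []
lever_grip []
```

View pics/a_scene.png

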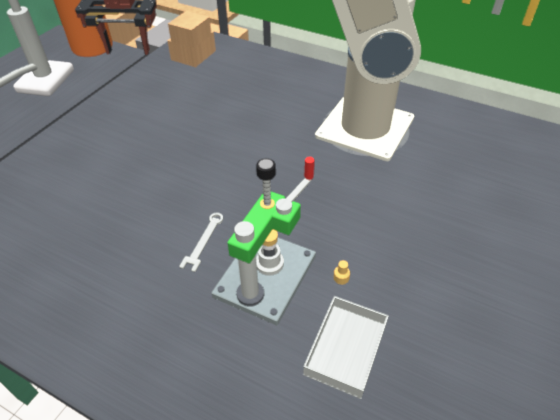

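View pics/a_top.png

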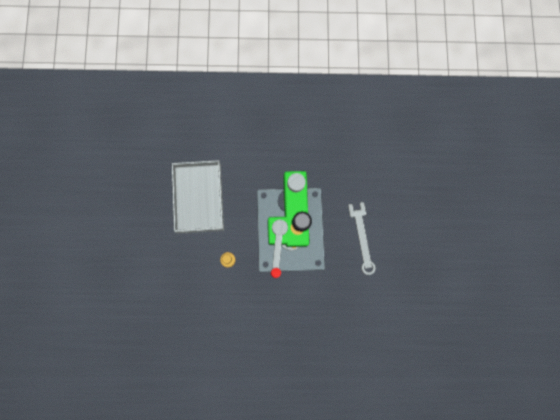

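```bash
cat > h.py <<'E'
import numpy as np
from plant import *
from scipy.optimize import least_squares
from scipy.spatial.transform import Rotation as R
F=np.diag([1.,-1,-1])
def ray(n,px):
    p=camera_params(n);E=p["extrinsics"];d=np.array([(px[0]-p["cx"])/p["fx"],(px[1]-p["cy"])/p["fy"],1.])
    d=E[:3,:3].T@(F@d); return -E[:3,:3].T@E[:3,3], d/np.linalg.norm(d)
def proj(n,X):
    p=camera_params(n);E=p["extrinsics"];c=F@(E[:3,:3]@np.asarray(X)+E[:3,3]);return np.array([p["cx"]+p["fx"]*c[0]/c[2],p["cy"]+p["fy"]*c[1]/c[2]])
def tri(rs):
    A=sum(np.eye(3)-np.outer(d,d) for o,d in rs);b=sum((np.eye(3)-np.outer(d,d))@o for o,d in rs);return np.linalg.solve(A,b)
def atz(n,px,z):
    o,d=ray(n,px);return o+d*(z-o[2])/d[2]
E
python3 - <<'E'
from h import *
for q,a,b in [("knob",(269.9,174.9),(299.7,221.8)),("lever",(298.3,190.1),(275.7,237.9))]:
    X=tri([ray("scene",a),ray("top",b)]);print(q,X,proj("scene",X)-a,proj("top",X)-b)
print(atz("top",(275.7,237.9),.242),atz("scene",(298.3,190.1),.242))
E
```

```text
knob [0.55975413 0.00579024 0.2783947 ] [-1.9293436  -0.29999064] [-1.78429932  0.76259339]
lever [0.53489434 0.04735643 0.23893584] [-2.65872894 -0.33016267] [-2.45848044  0.96842018]
[0.536383   0.04301364 0.242     ] [0.5362127 0.0532694 0.242    ]
```

```bash
python3 - <<'E'
import cv2
a=cv2.imread("pics/a_scene.png")[140:320,190:400];b=cv2.imread("pics/a_top.png")[160:290,220:350]
cv2.imwrite("pics/b1.png",cv2.resize(a,None,fx=3.3,fy=3.3,interpolation=cv2.INTER_CUBIC))
cv2.imwrite("pics/b2.png",cv2.resize(b,None,fx=4.5,fy=4.5,interpolation=cv2.INTER_CUBIC))
E
```

```text
(no output)
```

View pics/b1.png

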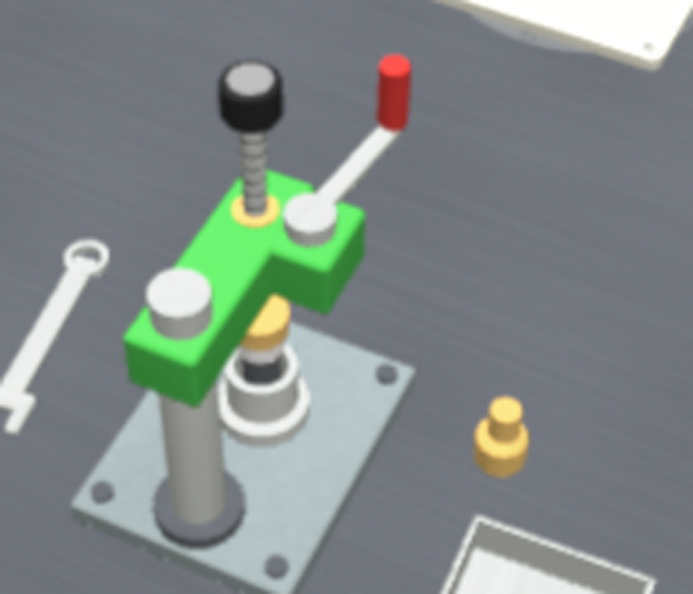

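View pics/b2.png

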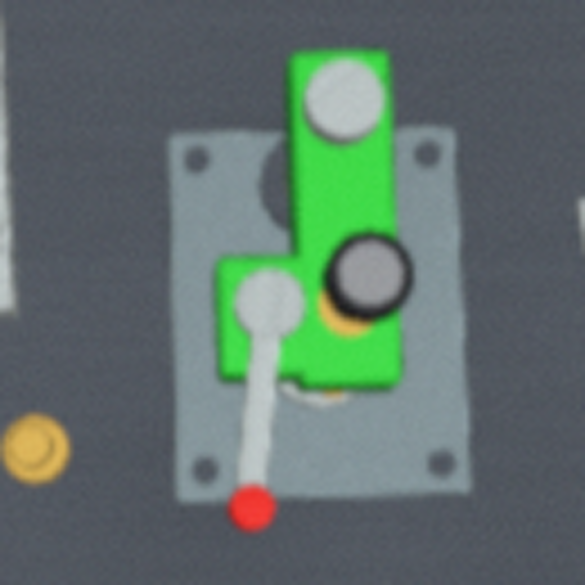

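```bash
python3 - <<'E'
from h import *
S=lambda x,y:(190+x/3.3,140+y/3.3)
T=lambda x,y:(220+x/4.5,160+y/4.5)
for q,a,b in [("knobtop",S(250,79),T(370,274)),("handletop",S(395,63),T(253,507)),("pivcap",S(311,212),T(270,303)),("coltop",S(179,290),T(344,100)),("bush",S(255,211),T(347,303))]:
    X=tri([ray("scene",a),ray("top",b)]);print(q,X,proj("scene",X)-a)
print("h .264",atz("top",T(253,507),.264),atz("scene",S(395,63),.264))
C=np.array([atz("top",T(*c),.02) for c in [(168,132),(455,127),(470,491),(178,501)]])
print(C)
ux=(C[0]+C[1]-C[2]-C[3]);ux/=np.linalg.norm(ux);uy=np.array([-ux[1],ux[0],0])
print("yaw",np.arctan2(ux[1],ux[0]),"origin",C.mean(0)-ux*.02)
E
```

```text
knobtop [0.55932948 0.00107702 0.30078814] [-0.43887924 -0.06794885]
handletop [0.47337101 0.04345866 0.26223033] [-0.52677171 -0.05248818]
pivcap [0.55824125 0.035297   0.21744548] [-0.64735821 -0.08183117]
coltop [0.64375143 0.0040716  0.22319349] [-0.28462232 -0.04494294]
bush [0.56041214 0.00170142 0.20373091] [-0.36455623 -0.05199935]
h .264 [0.47369035 0.0426234  0.264     ] [0.47490367 0.04519741 0.264     ]
[[ 0.67218767  0.07879426  0.02      ]
 [ 0.67646164 -0.07079984  0.02      ]
 [ 0.48816388 -0.07610734  0.02      ]
 [ 0.48219124  0.07174726  0.02      ]]
yaw 0.03264683298595157 origin [5.59761767e-01 2.55762556e-04 2.00000000e-02]
```

```bash
python3 - <<'E'
import cv2
from h import *
a=cv2.imread("pics/a_scene.png")[210:290,230:310]
a=cv2.resize(a,None,fx=7,fy=7,interpolation=cv2.INTER_CUBIC)
o=[]
for z,c in [(.088,(255,0,0)),(.100,(255,0,255)),(.112,(0,0,255)),(.124,(0,0,0)),(.134,(255,255,255))]:
    b=a.copy()
    P=np.array([(proj("scene",[.560+.018*np.cos(t),.0012+.018*np.sin(t),z])-[230,210]+.5)*7-.5 for t in np.linspace(0,6.28,80)])
    cv2.polylines(b,[P.round().astype(int)],True,c,1);o.append(b[60:330,80:400][:, :260])
o.insert(0,a[60:330,80:340])
cv2.imwrite("pics/c.png",np.vstack([np.hstack(o[:3]),np.hstack(o[3:])]))
E
```

```text
(no output)
```

View pics/c.png

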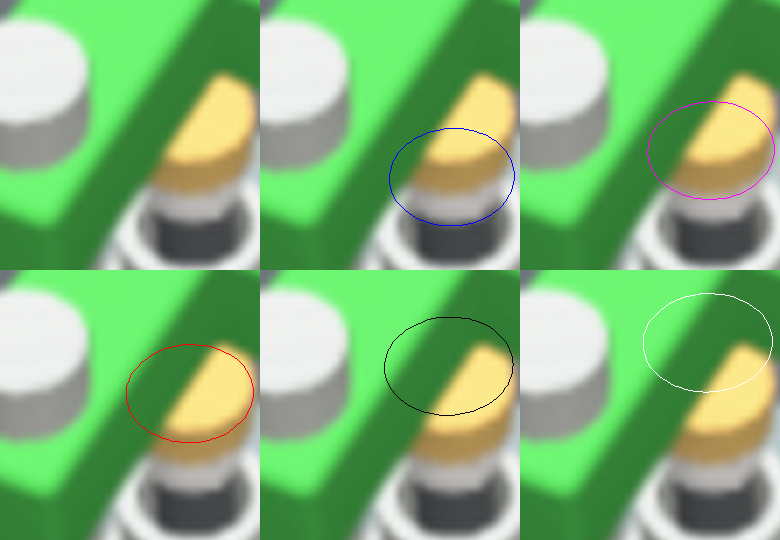

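```bash
python3 -m crank '{"dr":[[0,0,0.0908],[0,0,0.0908],[0,0,0.0908],[0,0,0.0908],[0,0,0.0908]],"offset":[[0,0,-4],[0,0,-4],[0,0,-4],[0,0,-4],[0,0,-3]],"gripper":[-1,-1,-1,-1,-1]}'
```

```text
t: 0.95
ee_pos: [0.2726, -0.5588, 0.3742]
eef_rot: [1.0, -0.008, -0.003, -0.006]
wrist_force: [1.4, 0.6, 0.6]
grip_width: 0.0513
```

```bash
python3 -m crank '{"dr":[[0,0,0],[0,0,0],[0,0,0],[0,0,0],[0,0,0]],"offset":[[2.2,-4.4,0],[2.2,-4.4,0],[2.2,-4.4,0],[2.2,-4.4,0],[2.2,-4.4,0]],"gripper":[-1,-1,-1,-1,-1]}'
python3 -m crank '{"dr":[[0,0,0],[0,0,0],[0,0,0],[0,0,0],[0,0,0]],"offset":[[2.2,-4.4,0],[2.2,-4.4,0],[2.2,-4.4,0],[2.2,-4.4,0],[2.2,-4.4,0]],"gripper":[-1,-1,-1,-1,-1]}'
```

```text
t: 1.45
ee_pos: [0.3886, -0.3425, 0.3815]
eef_rot: [1.0, -0.015, 0.001, 0.0]
wrist_force: [1.3, 0.1, 1.3]
grip_width: 0.0113
t: 1.95
ee_pos: [0.5052, -0.1211, 0.3832]
eef_rot: [1.0, -0.015, 0.002, 0.001]
wrist_force: [0.4, -0.9, -1.2]
grip_width: 0.0004
```

```bash
python3 -m crank '{"dr":[[0,0,-0.03],[0,0,0],[0,0,0],[0,0,0],[0,0,0]],"offset":[[1.9,-4.1,1],[1.9,-4.1,1],[1.6,-4,1],[0,0,1],[0,0,0]],"gripper":[-1,-1,-1,-1,-1]}'
python3 - <<'E'
from h import *
import cv2
for i in range(1): s=arm.observe();print(s['ee_pos'],s['eef_rot'],s['wrist_force'])
im=read_camera("wrist");cv2.imwrite("pics/d_w.png",im[:,:,::-1])
im=read_camera("scene");cv2.imwrite("pics/d_s.png",cv2.resize(im[100:320,190:400,::-1],None,fx=2.7,fy=2.7))
E
```

```text
t: 2.45
ee_pos: [0.564, 0.0113, 0.3426]
eef_rot: [1.0, 0.004, 0.004, 0.001]
wrist_force: [-1.2, -0.1, -0.0]
grip_width: 0.0006
[0.56403562 0.01125594 0.34255224] [9.99983893e-01 4.20214346e-03 3.72154333e-03 8.40348152e-04] [-1.23810929 -0.08525598 -0.04393768]
```

View pics/d_w.png

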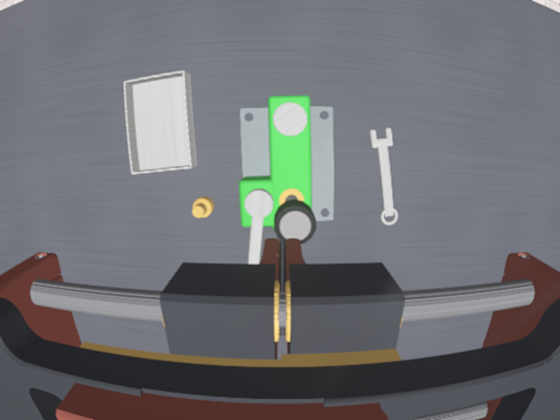

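View pics/d_s.png

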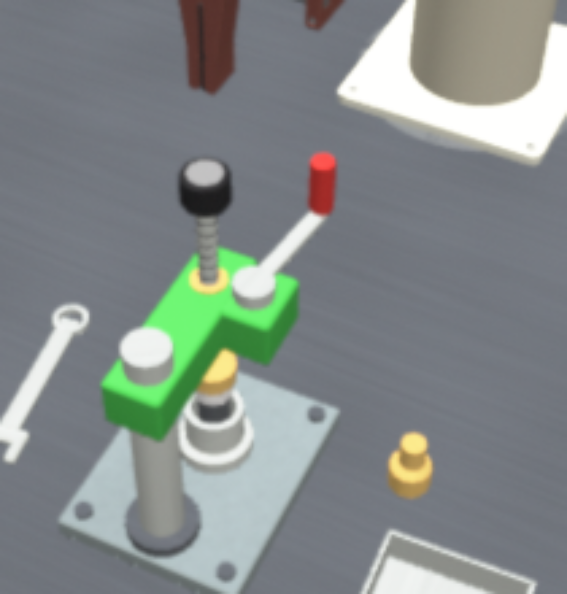

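```bash
cat >> h.py <<'E'
def wpix(X,s):
    p=camera_params("wrist");T=p["T_tool_cam"];t=R.from_quat(s["eef_rot"]).inv().apply(np.asarray(X)-s["ee_pos"])
    c=F@(T[:3,:3].T@(t-T[:3,3]));r=np.hypot(c[0],c[1]);th=np.arctan2(r,c[2]);return np.array([p["cx"]+p["fx"]*th*c[0]/r,p["cy"]+p["fy"]*th*c[1]/r])
def wray(px,s):
    p=camera_params("wrist");T=p["T_tool_cam"];u=np.array([(px[0]-p["cx"])/p["fx"],(px[1]-p["cy"])/p["fy"]]);th=np.linalg.norm(u)
    c=F@np.array([*(u/th*np.sin(th)),np.cos(th)]);q=R.from_quat(s["eef_rot"])
    return s["ee_pos"]+q.apply(T[:3,3]),q.apply(T[:3,:3]@c)
E
python3 - <<'E'
from h import *
s=arm.observe();print(s['ee_pos'],s['wrist_force'])
print("tcp scene",proj("scene",s['ee_pos'])," knob",proj("scene",[.5595,.001,.301]))
print("tcp wrist",wpix(s['ee_pos'],s),"knob",wpix([.5595,.001,.301],s))
o,d=wray((296,224),s);print(o+d*(.301-o[2])/d[2])
for z in(.29,.28): print(o+d*(z-o[2])/d[2])
E
```

```text
[0.56457431 0.01013616 0.34416443] [ 0.84412374  0.23714988 -0.45736527]
tcp scene [267.81120728 147.4322062 ]  knob [265.22596333 163.82320861]
tcp wrist [283.4476343  234.97768617] knob [294.70483999 224.43347299]
[ 5.59857453e-01 -9.30009111e-06  3.01000000e-01]
[ 5.56752474e-01 -5.46037775e-04  2.90000000e-01]
[ 0.55392977 -0.00103398  0.28      ]
```

```bash
python3 - <<'E'
from h import *
import cv2
s=arm.observe();print(s['ee_pos'],s['t'])
im=read_camera("scene")
cv2.circle(im,tuple(proj("scene",s['ee_pos']).round().astype(int)),2,(0,255,0),-1)
cv2.imwrite("pics/e_s.png",cv2.resize(im[20:200,180:380,::-1],None,fx=3.3,fy=3.3))
E
```

```text
[0.56457431 0.01013616 0.34416443] 2.55
```

View pics/e_s.png

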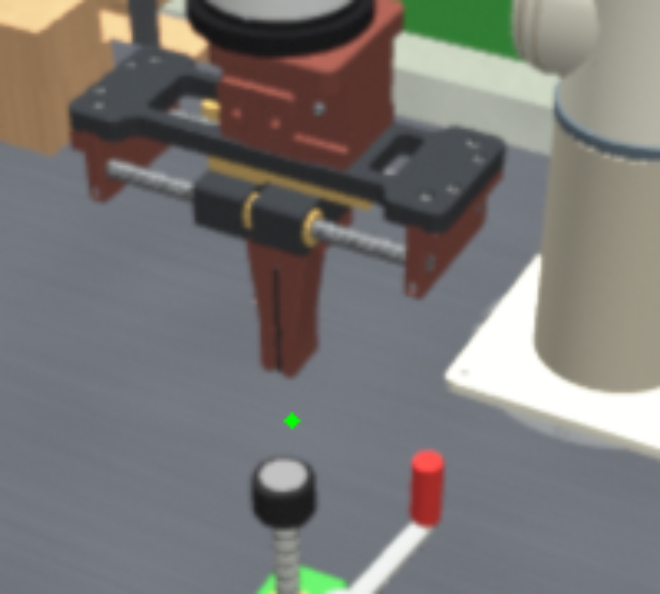

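```bash
python3 - <<'E'
from h import *
import cv2
s=arm.observe();q=R.from_quat(s['eef_rot'])
im=read_camera("scene");im2=read_camera("top");im3=read_camera("wrist")
for z in np.arange(0,-.21,-.02):
    X=s['ee_pos']+q.apply([0,0,z])
    for i,n in((im,"scene"),(im2,"top")): cv2.circle(i,tuple(proj(n,X).round().astype(int)),1,(0,255,0) if z>-.001 else (255,255,0),-1)
    cv2.circle(im3,tuple(wpix(X,s).round().astype(int)),1,(0,255,0),-1)
cv2.imwrite("pics/f.png",np.hstack([cv2.resize(im[20:200,200:330,::-1],None,fx=3,fy=3),cv2.resize(im2[140:320,200:330,::-1],None,fx=3,fy=3)]))
cv2.imwrite("pics/f2.png",cv2.resize(im3[180:400,180:400,::-1],None,fx=2.7,fy=2.7))
E
```

```text
(no output)
```

View pics/f.png

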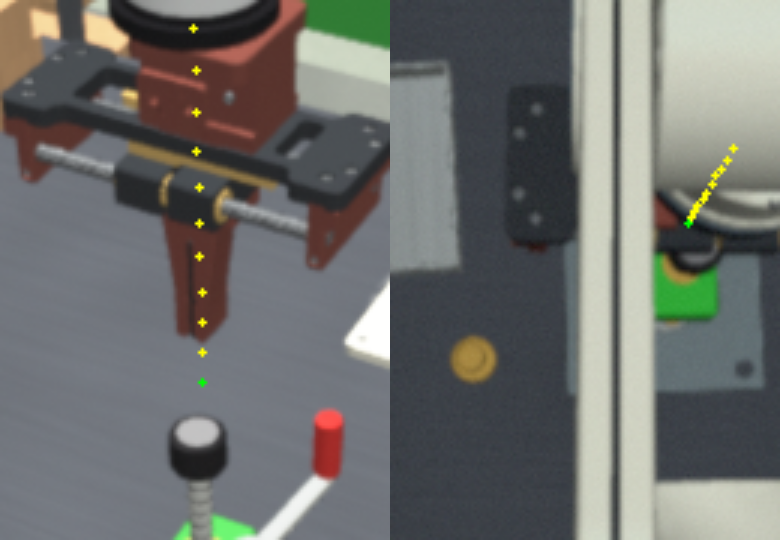

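View pics/f2.png

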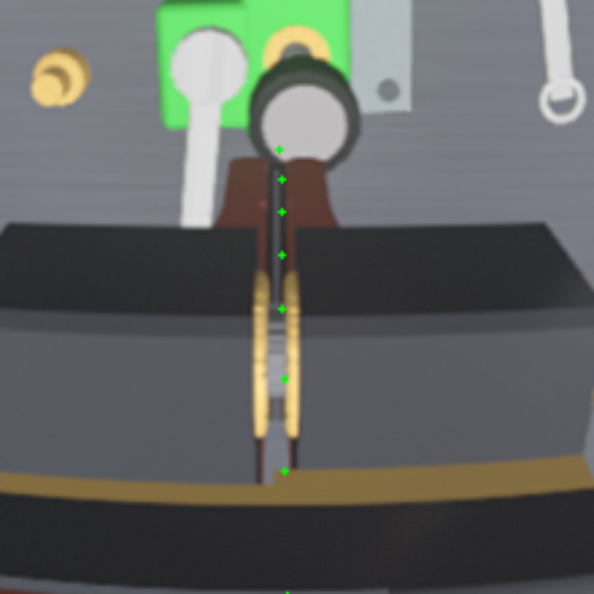

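```bash
python3 -m crank '{"dr":[[0,0,0],[0,0,0],[0,0,0],[0,0,0],[0,0,0]],"offset":[[-0.5,0.9,1.5],[0,0,1.3],[0,0,0],[0,0,0],[0,0,0]],"gripper":[-1,-1,-1,-1,-1]}'
python3 - <<'E'
from h import *
import cv2
s=arm.observe();print(s['ee_pos'],s['eef_rot'],s['wrist_force'],s['qvel'])
im=read_camera("scene")
cv2.imwrite("pics/g.png",cv2.resize(im[60:200,200:330,::-1],None,fx=4,fy=4))
E
```

```text
t: 3.25
ee_pos: [0.5611, -0.0026, 0.3186]
eef_rot: [1.0, -0.0, 0.008, 0.001]
wrist_force: [-0.0, -0.4, -0.2]
grip_width: 0.0004
[ 0.56108606 -0.0026039   0.31858811] [ 9.99967550e-01 -3.40218829e-04  8.01788382e-03  7.04887849e-04] [-0.0078539  -0.40128228 -0.19276298] [-0.00283248 -0.00297882 -0.01004875  0.00091331  0.00317714  0.00072736]
```

View pics/g.png

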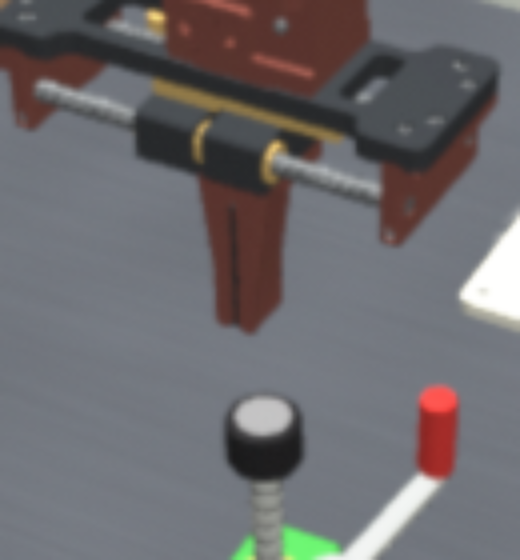

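```bash
python3 -m crank '{"dr":[[0,-0.016,0],[0,0,0],[0,0,0],[0,0,0],[0,0,0]],"offset":[[-0.1,-0.3,0.5],[0,0,0.6],[0,0,0.6],[0,0,0.6],[0,0,0]],"gripper":[-1,-1,-1,-1,-1]}'
```

```text
t: 3.8
ee_pos: [0.5608, 0.0014, 0.2942]
eef_rot: [1.0, 0.0, -0.0, 0.001]
wrist_force: [0.1, -0.1, 0.1]
grip_width: 0.0005
```

```bash
python3 -m crank '{"dr":[[0,0,0],[0,0,0],[0,0,0],[0,0,0],[0,0,0]],"offset":[[-0.1,0.1,0.4],[0,0,0.4],[0,0,0.4],[0,0,0.4],[0,0,0]],"gripper":[-1,-1,-1,-1,-1]}'
python3 - <<'E'
from h import *
import cv2
s=arm.observe();print(s['ee_pos'],s['eef_rot'],s['wrist_force'])
im=read_camera("scene")
cv2.imwrite("pics/i.png",cv2.resize(im[60:200,200:330,::-1],None,fx=4,fy=4))
E
```

```text
t: 4.3
ee_pos: [0.5595, 0.0002, 0.2766]
eef_rot: [1.0, 0.0, -0.0, 0.001]
wrist_force: [0.2, 0.6, 0.5]
grip_width: 0.0005
[5.59530577e-01 1.88071195e-04 2.76607928e-01] [ 9.99999736e-01  1.26885873e-04 -2.35994808e-04  6.76004972e-04] [0.20873304 0.57543268 0.50320488]
```

View pics/i.png

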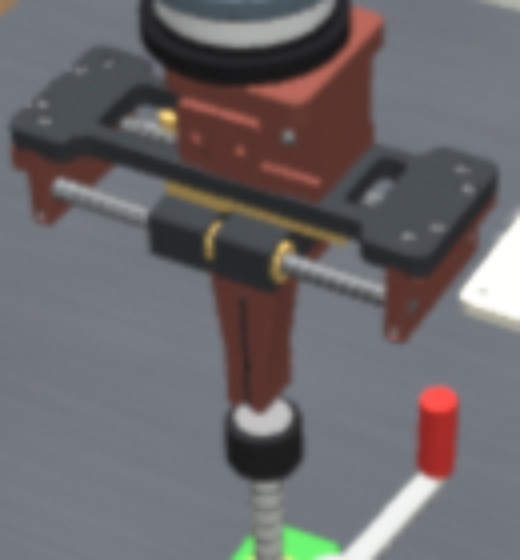

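```bash
python3 -m crank '{"dr":[[0,0,0],[0,0,0],[0,0,0],[0,0,0],[0,0,0]],"offset":[[0,0,0.4],[0,0,0.4],[0,0,0.4],[0,0,0.4],[0,0,0.4]],"gripper":[-1,-1,-1,-1,-1]}'
python3 - <<'E'
from h import *
import cv2
s=arm.observe();print(s['ee_pos'],s['eef_rot'],s['wrist_force'])
im=read_camera("scene")
cv2.imwrite("pics/j.png",cv2.resize(im[60:280,200:330,::-1],None,fx=3,fy=3))
s=arm.observe();print(s['ee_pos'],s['wrist_force'])
E
```

```text
t: 4.85
ee_pos: [0.5604, 0.0001, 0.2567]
eef_rot: [1.0, 0.0, 0.001, 0.001]
wrist_force: [-1.5, 0.2, 3.3]
grip_width: 0.0008
[5.60401146e-01 1.44759985e-04 2.56730777e-01] [9.99999219e-01 1.27031078e-04 1.02832007e-03 6.98189003e-04] [-1.52460823  0.15275777  3.2656691 ]
[5.60289069e-01 1.62957887e-04 2.56080459e-01] [0.08661981 0.19985611 0.95855816]
```

View pics/j.png

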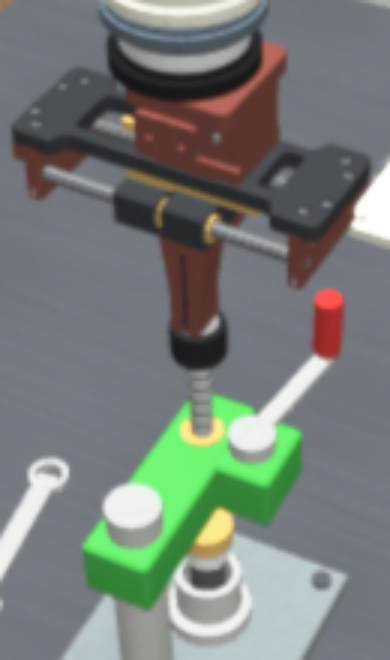

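```bash
python3 -m crank '{"dr":[[0,0,0],[0,0,0],[0,0,0],[0,0,0],[0,0,0]],"offset":[[0,0,0.16],[0,0,0.16],[0,0,0.16],[0,0,0.16],[0,0,0.16]],"gripper":[-1,-1,-1,-1,-1]}'
python3 - <<'E'
from h import *
import cv2
im=read_camera("scene")
cv2.imwrite("pics/k.png",cv2.resize(im[130:280,220:330,::-1],None,fx=4,fy=4,interpolation=cv2.INTER_CUBIC))
s=arm.observe();print(s['ee_pos'],s['wrist_force'])
E
```

```text
t: 5.4
ee_pos: [0.5604, 0.0002, 0.248]
eef_rot: [1.0, 0.0, 0.001, 0.001]
wrist_force: [-0.4, 0.7, 1.9]
grip_width: 0.0002
[5.60387274e-01 1.57347732e-04 2.47707645e-01] [-0.19132412 -0.30723618  1.79487954]
```

View pics/k.png

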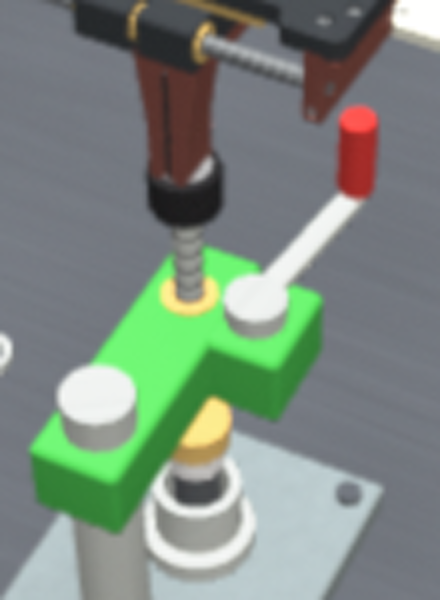

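```bash
python3 -m crank '{"dr":[[0,0,0],[0,0,0],[0,0,0],[0,0,0],[0,0,0]],"offset":[[0,0,0.08],[0,0,0.08],[0,0,0.08],[0,0,0.08],[0,0,0.08]],"gripper":[-1,-1,-1,-1,-1]}'
python3 - <<'E'
from h import *
p=lambda z:proj("scene",[.560,.001,z])
print((p(.29)-p(.28))/10)
E
```

```text
t: 5.95
ee_pos: [0.5604, 0.0002, 0.2435]
eef_rot: [1.0, 0.0, 0.001, 0.001]
wrist_force: [-1.0, 0.4, 1.5]
grip_width: 0.0004
[-0.01741003 -0.43016749]
```

```bash
python3 -m crank '{"dr":[[0,0,0],[0,0,0],[0,0,0],[0,0,0],[0,0,0]],"offset":[[0,0,0.03],[0,0,0.03],[0,0,0.03],[0,0,0.03],[0,0,0.03]],"gripper":[-1,-1,-1,-1,-1]}'
```

```text
t: 6.45
ee_pos: [0.5604, 0.0002, 0.2418]
eef_rot: [1.0, 0.0, 0.001, 0.001]
wrist_force: [-0.9, -0.3, 2.0]
grip_width: 0.0003
```

```bash
python3 -m crank '{"dr":[[0,0,0],[0,0,0],[0,0,0],[0,0,0],[0,0,0]],"offset":[[0,0,0.03],[0,0,0.03],[0,0,0.03],[0,0,0.03],[0,0,0.03]],"gripper":[-1,-1,-1,-1,-1]}'
```

```text
t: 6.95
ee_pos: [0.5604, 0.0002, 0.2403]
eef_rot: [1.0, 0.0, 0.001, 0.001]
wrist_force: [-1.1, 0.4, 2.6]
grip_width: 0.0001
```

```bash
python3 -m crank '{"dr":[[0,0,0],[0,0,0],[0,0,0],[0,0,0],[0,0,0]],"offset":[[0,0,0.025],[0,0,0.025],[0,0,0.025],[0,0,0.025],[0,0,0.025]],"gripper":[-1,-1,-1,-1,-1]}'
```

```text
t: 7.45
ee_pos: [0.5604, 0.0002, 0.2388]
eef_rot: [1.0, 0.0, 0.001, 0.001]
wrist_force: [-1.4, 0.6, 2.2]
grip_width: 0.0004
```

```bash
python3 -m crank '{"dr":[[0,0,0],[0,0,0],[0,0,0],[0,0,0],[0,0,0]],"offset":[[0,0,0.02],[0,0,0.02],[0,0,0.02],[0,0,0.02],[0,0,0.02]],"gripper":[-1,-1,-1,-1,-1]}'
```

```text
t: 7.95
ee_pos: [0.5604, 0.0002, 0.2378]
eef_rot: [1.0, 0.0, 0.001, 0.001]
wrist_force: [-1.4, 0.2, 1.9]
grip_width: 0.0005
```

```bash
python3 - <<'E'
from h import *
import cv2
im=read_camera("scene")
cv2.imwrite("pics/l.png",cv2.resize(im[130:280,220:330,::-1],None,fx=4,fy=4,interpolation=cv2.INTER_CUBIC))
s=arm.observe();print(s['ee_pos'],s['wrist_force'])
E
```

```text
[5.60376949e-01 1.46273946e-04 2.37713863e-01] [-0.66271206  0.58703355  2.17229585]
```

View pics/l.png

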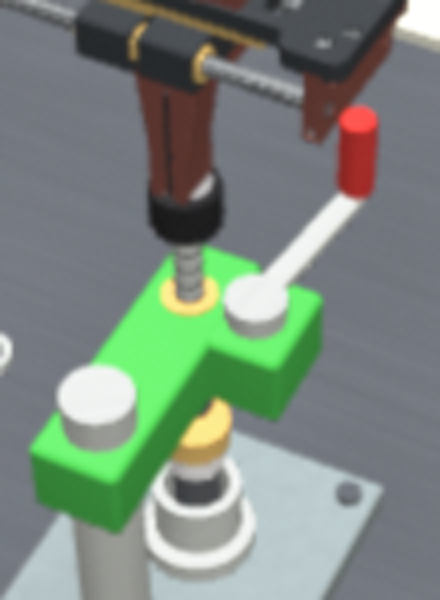

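```bash
python3 -m crank '{"dr":[[0,0,0],[0,0,0],[0,0,0],[0,0,0],[0,0,0]],"offset":[[0,0,0.02],[0,0,0.02],[0,0,0.02],[0,0,0.02],[0,0,0.02]],"gripper":[-1,-1,-1,-1,-1]}'
```

```text
t: 8.5
ee_pos: [0.5604, 0.0001, 0.2366]
eef_rot: [1.0, 0.0, 0.001, 0.001]
wrist_force: [-0.6, -0.5, 2.0]
grip_width: 0.0005
```

```bash
python3 -m crank '{"dr":[[0,0,0],[0,0,0],[0,0,0],[0,0,0],[0,0,0]],"offset":[[0,0,0.015],[0,0,0.015],[0,0,0.015],[0,0,0.015],[0,0,0.015]],"gripper":[-1,-1,-1,-1,-1]}'
```

```text
t: 9.0
ee_pos: [0.5604, 0.0001, 0.2359]
eef_rot: [1.0, 0.0, 0.001, 0.001]
wrist_force: [-1.0, -0.8, 2.5]
grip_width: 0.0004
```

```bash
python3 -m crank '{"dr":[[0,0,0],[0,0,0],[0,0,0],[0,0,0],[0,0,0]],"offset":[[0,0,0.02],[0,0,0.02],[0,0,0.02],[0,0,0.02],[0,0,0.02]],"gripper":[-1,-1,-1,-1,-1]}'
```

```text
t: 9.5
ee_pos: [0.5604, 0.0001, 0.2348]
eef_rot: [1.0, 0.0, 0.001, 0.001]
wrist_force: [-1.1, 0.5, 3.0]
grip_width: 0.0005
```

```bash
python3 -m crank '{"dr":[[0,0,0],[0,0,0],[0,0,0],[0,0,0],[0,0,0]],"offset":[[0,0,0.015],[0,0,0.015],[0,0,0.015],[0,0,0.015],[0,0,0.015]],"gripper":[-1,-1,-1,-1,-1]}'
```

```text
t: 10.0
ee_pos: [0.5604, 0.0002, 0.2339]
eef_rot: [1.0, 0.0, 0.001, 0.001]
wrist_force: [-1.0, 0.7, 2.9]
grip_width: 0.0003
```

```bash
python3 -m crank '{"dr":[[0,0,0],[0,0,0],[0,0,0],[0,0,0],[0,0,0]],"offset":[[0,0,0.015],[0,0,0.015],[0,0,0.015],[0,0,0.015],[0,0,0.015]],"gripper":[-1,-1,-1,-1,-1]}'
```

```text
t: 10.5
ee_pos: [0.5604, 0.0002, 0.2334]
eef_rot: [1.0, 0.0, 0.001, 0.001]
wrist_force: [-1.5, 0.7, 4.2]
grip_width: 0.0006
```

```bash
python3 -m crank '{"dr":[[0,0,0],[0,0,0],[0,0,0],[0,0,0],[0,0,0]],"offset":[[0,0,0.01],[0,0,0.01],[0,0,0.01],[0,0,0.01],[0,0,0.01]],"gripper":[-1,-1,-1,-1,-1]}'
```

```text
t: 11.0
ee_pos: [0.5605, 0.0001, 0.2332]
eef_rot: [1.0, 0.0, 0.001, 0.001]
wrist_force: [-1.4, -0.3, 4.2]
grip_width: 0.0004
```

```bash
python3 -m crank '{"dr":[[0,0,0],[0,0,0],[0,0,0],[0,0,0],[0,0,0]],"offset":[[0,0,0.018],[0,0,0.018],[0,0,0.018],[0,0,0.018],[0,0,0.018]],"gripper":[-1,-1,-1,-1,-1]}'
```

```text
t: 11.5
ee_pos: [0.5605, 0.0002, 0.233]
eef_rot: [1.0, 0.0, 0.001, 0.001]
wrist_force: [-1.9, -0.2, 6.3]
grip_width: 0.0006
```

```bash
python3 -m crank '{"dr":[[0,0,0],[0,0,0],[0,0,0],[0,0,0],[0,0,0]],"offset":[[0,0,0.016],[0,0,0.015],[0,0,0.015],[0,0,0.015],[0,0,0.015]],"gripper":[-1,-1,-1,-1,-1]}'
```

```text
t: 12.0
ee_pos: [0.5605, 0.0002, 0.233]
eef_rot: [1.0, 0.0, 0.001, 0.001]
wrist_force: [-2.3, -0.2, 6.6]
grip_width: 0.0005
```

```bash
python3 -m crank '{"dr":[[0,0,0],[0,0,0],[0,0,0],[0,0,0],[0,0,0]],"offset":[[0,0,-0.3],[0,0,-1.5],[0,0,-1.8],[-2,0,-1.8],[-2,-1,-0.5]],"gripper":[-1,-1,-0.5,0.1,0.1]}'
python3 - <<'E'
from h import *
import cv2
s=arm.observe();print(s['ee_pos'],s['eef_rot'],s['wrist_force'])
im=read_camera("scene")
cv2.imwrite("pics/m.png",cv2.resize(im[110:290,200:340,::-1],None,fx=4,fy=4,interpolation=cv2.INTER_CUBIC)[:, :])
im=read_camera("wrist");cv2.imwrite("pics/m_w.png",im[:,:,::-1])
for q in ["stop_knob_top","lever_grip"]: print(q,[(r['score'],r['centre']) for r in recognise("wrist",q)][:2])
E
```

```text
t: 12.5
ee_pos: [0.5203, 0.0097, 0.2906]
eef_rot: [1.0, -0.0, -0.0, 0.001]
wrist_force: [1.0, 0.1, -0.5]
grip_width: 0.0211
[0.52034341 0.0096756  0.29056737] [ 9.99999582e-01 -3.31370500e-04 -3.25624194e-04  7.87245083e-04] [ 1.04793113  0.09054475 -0.47367117]
stop_knob_top []
lever_grip [(0.81, [254.4, 175.2]), (0.48, [294.8, 164.8])]
```

View pics/m.png

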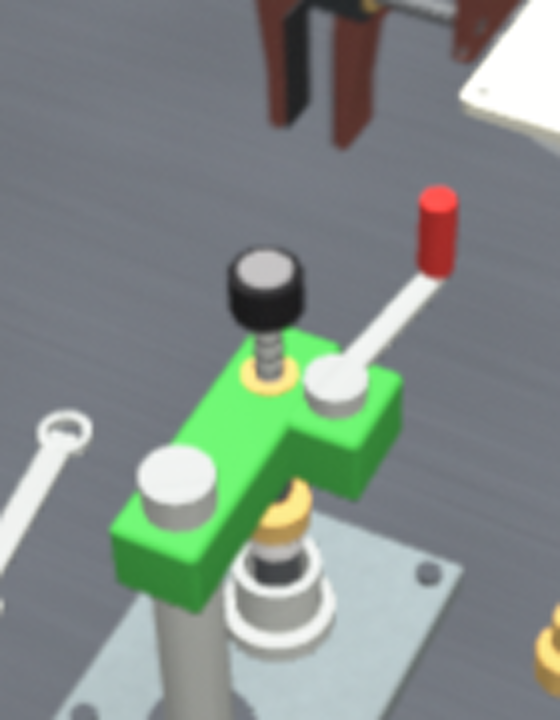

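View pics/m_w.png

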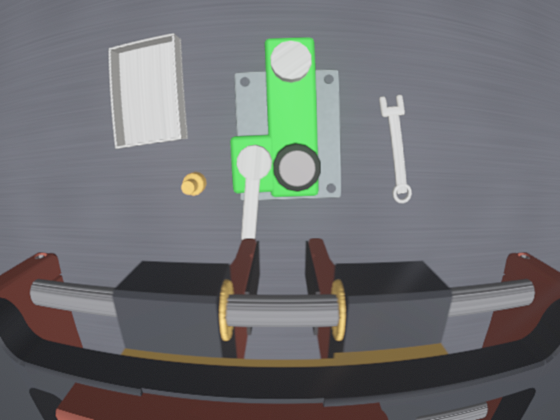

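```bash
python3 -m crank '{"dr":[[0,0,0],[0,0,0],[0,0,0],[0,0,0],[0,0,0]],"offset":[[-2,-1.5,0],[-1.8,-1.4,0],[-0.6,-0.4,0],[0,0,0],[0,0,0]],"gripper":[0.1,0.1,0.1,0.1,0.1]}'
python3 - <<'E'
from h import *
import cv2
s=arm.observe();print(s['ee_pos'],s['eef_rot'],s['wrist_force'])
im=read_camera("scene")
cv2.imwrite("pics/n.png",cv2.resize(im[90:230,230:370,::-1],None,fx=4,fy=4,interpolation=cv2.INTER_CUBIC)[:, :])
E
```

```text
t: 13.2
ee_pos: [0.4782, 0.0426, 0.2866]
eef_rot: [1.0, 0.0, -0.002, 0.001]
wrist_force: [0.5, 0.1, 0.6]
grip_width: 0.0482
[0.47820216 0.04257638 0.28661297] [ 9.99997476e-01  1.08063816e-04 -1.85114345e-03  1.26892262e-03] [0.48631568 0.08276766 0.55202437]
```

View pics/n.png

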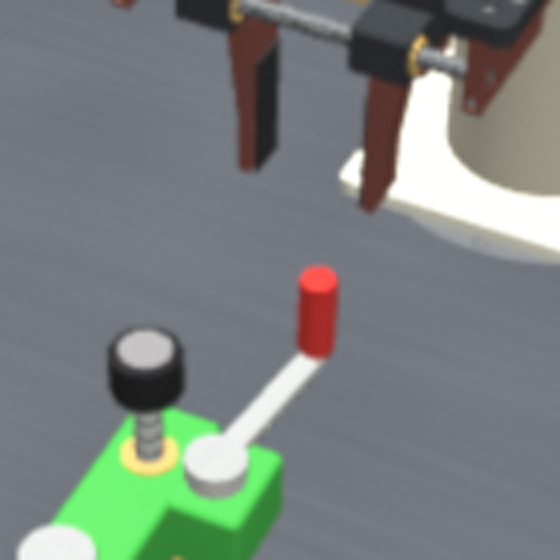

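```bash
python3 -m crank '{"dr":[[0,0,0],[0,0,0],[0,0,0],[0,0,0],[0,0,0]],"offset":[[-0.4,-0.1,2],[0,0,2],[0,0,2],[0,0,1.6],[0,0,0]],"gripper":[0.1,0.1,0.1,0.1,0.1]}'
python3 - <<'E'
from h import *
import cv2
s=arm.observe();print(s['ee_pos'],s['eef_rot'],s['wrist_force'])
im=read_camera("scene")
cv2.imwrite("pics/o.png",cv2.resize(im[90:230,230:370,::-1],None,fx=4,fy=4,interpolation=cv2.INTER_CUBIC)[:, :])
E
```

```text
t: 13.75
ee_pos: [0.479, 0.041, 0.2086]
eef_rot: [1.0, -0.001, 0.0, 0.002]
wrist_force: [-0.1, -0.4, 0.3]
grip_width: 0.0483
[0.47899027 0.04103468 0.20856416] [ 9.99998106e-01 -1.22455903e-03  6.77523987e-05  1.51108969e-03] [-0.08381105 -0.43956069  0.33438862]
```

View pics/o.png

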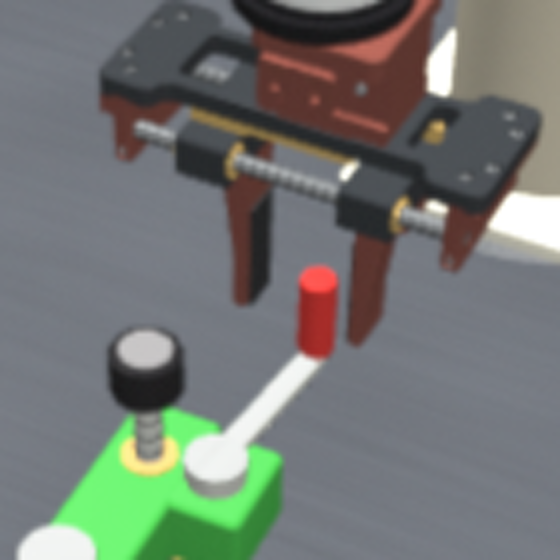

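```bash
python3 -m crank '{"dr":[[0,0,0],[0,0,0],[0,0,0],[0,0,0],[0,0,0]],"offset":[[-0.5,-0.2,0.8],[0,0,0],[0,0,0],[0,0,0],[0,0,0]],"gripper":[0.1,0.1,-1,-1,-1]}'
python3 -m crank '{"dr":[[0,0,0],[0,0,0],[0,0,0],[0,0,0],[0,0,0]],"offset":[[0,0,0],[0,0,0],[0,0,0],[0,0,0],[0,0,0]],"gripper":[-1,-1,-1,-1,-1]}'
```

```text
t: 14.3
ee_pos: [0.477, 0.043, 0.2038]
eef_rot: [1.0, -0.002, 0.003, 0.001]
wrist_force: [-0.6, -0.3, -0.6]
grip_width: 0.0276
t: 14.8
ee_pos: [0.4773, 0.043, 0.2043]
eef_rot: [1.0, -0.001, 0.004, 0.001]
wrist_force: [0.5, 0.1, -0.2]
grip_width: 0.0173
```

```bash
python3 - <<'E'
import numpy as np
P=np.array([.5587,.0347])
f=lambda a:P+.085*np.array([np.cos(np.pi+.033-a),np.sin(np.pi+.033-a)])
for a in [.137,.26,.38,.5,.62,.74,.86,.98,1.1,1.2,1.3,1.38,1.4]:
    print(a,f(a).round(4),((f(a+.12)-f(a))*100).round(2))
E
```

```text
0.137 [0.4742 0.0435] [0.17 1.01]
0.26 [0.4759 0.0538] [0.29 0.98]
0.38 [0.4788 0.0636] [0.4  0.94]
0.5 [0.4828 0.073 ] [0.51 0.88]
0.62 [0.4879 0.0818] [0.61 0.81]
0.74 [0.4941 0.0899] [0.71 0.73]
0.86 [0.5011 0.0973] [0.79 0.64]
0.98 [0.509  0.1037] [0.86 0.54]
1.1 [0.5177 0.1091] [0.92 0.44]
1.2 [0.5253 0.1129] [0.96 0.34]
1.3 [0.5333 0.1158] [0.99 0.25]
1.38 [0.5398 0.1176] [1.01 0.17]
1.4 [0.5415 0.1179] [1.01 0.15]
```

```bash
python3 -m crank '{"dr":[[0,0,0],[0,0,0],[0,0,0],[0,0,0],[0,0,0]],"offset":[[0.1,-1,0],[0.25,-1,0],[0.4,-0.95,0],[0.5,-0.9,0],[0,0,0]],"gripper":[-1,-1,-1,-1,-1]}'
```

```text
t: 15.3
ee_pos: [0.4865, 0.0818, 0.2041]
eef_rot: [1.0, -0.003, -0.0, 0.004]
wrist_force: [2.3, -2.7, -0.7]
grip_width: 0.0174
```

```bash
python3 -m crank '{"dr":[[0,0,0],[0,0,0],[0,0,0],[0,0,0],[0,0,0]],"offset":[[0.75,-0.8,0],[0.75,-0.72,0],[0.8,-0.64,0],[0.9,-0.54,0],[0,0,0]],"gripper":[-1,-1,-1,-1,-1]}'
```

```text
t: 15.8
ee_pos: [0.5168, 0.1093, 0.2041]
eef_rot: [1.0, -0.004, -0.003, 0.005]
wrist_force: [-0.5, -1.4, 2.6]
grip_width: 0.0171
```

```bash
python3 -m crank '{"dr":[[0,0,0],[0,0,0],[0,0,0],[0,0,0],[0,0,0]],"offset":[[0.8,-0.4,0],[0.8,-0.3,0],[0.8,-0.2,0],[0.4,-0.1,0],[0,0,0]],"gripper":[-1,-1,-1,-1,-1]}'
python3 - <<'E'
from h import *
import cv2
s=arm.observe();print(s['ee_pos'],s['eef_rot'],s['wrist_force'])
im=read_camera("scene")
cv2.imwrite("pics/p.png",cv2.resize(im[90:270,220:370,::-1],None,fx=3.5,fy=3.5,interpolation=cv2.INTER_CUBIC)[:, :])
E
```

```text
t: 16.3
ee_pos: [0.5434, 0.1177, 0.204]
eef_rot: [1.0, -0.003, -0.006, 0.006]
wrist_force: [2.2, -2.3, 0.8]
grip_width: 0.0173
[0.54336741 0.11769845 0.20403199] [ 0.99995751 -0.003477   -0.0058231   0.00624263] [ 2.22326558 -2.2700354   0.8017946 ]
```

View pics/p.png

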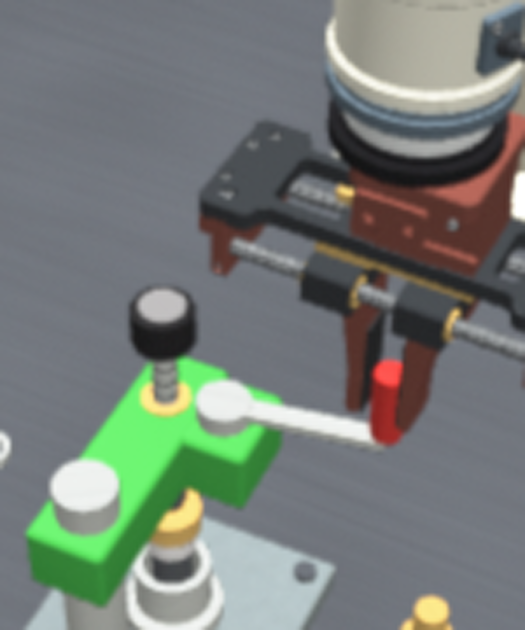

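```bash
python3 - <<'E'
from h import *
def ang(px):
    X=atz("scene",px,.264);d=X[:2]-[.5587,.0347];print(X,np.hypot(*d),"a",np.pi+.033-np.arctan2(d[1],d[0]))
ang((220+388/3.5,90+370/3.5)); ang((309.7,159.1))
print([r for r in recognise("scene","lever_grip")][:1])
E
```

```text
[0.54256664 0.11769958 0.264     ] 0.08455303727326996 a 1.4118115646367992
[0.47492364 0.0452132  0.264     ] 0.0844334418738265 a 0.15783863851918056
[{'centre': [302.2, 207.7], 'score': 0.58}]
```

```bash
python3 -m crank '{"dr":[[0,0,0],[0,0,0],[0,0,0],[0,0,0],[0,0,0]],"offset":[[0.3,0,0],[0.3,0,0],[0.1,0,0],[0,0,0],[0,0,0]],"gripper":[-1,-1,-1,-1,0.1]}'
python3 -m crank '{"dr":[[0,0,0],[0,0,0],[0,0,0],[0,0,0],[0,0,0]],"offset":[[0,0,0],[0,0,0],[0,0,0],[0,0,-1],[0,0,-2]],"gripper":[0,0,0,0,0]}'
python3 -m crank '{"dr":[[0,0,0],[0,0,0],[0,0,0],[0,0,0],[0,0,0]],"offset":[[0,0,-3],[0,0,-3],[0,0,-3],[-3,0,-2],[-3,0,0]],"gripper":[0,0,0,0,0]}'
python3 - <<'E'
from h import *
import cv2
s=arm.observe();print(s['ee_pos'],s['eef_rot'],s['wrist_force'])
im=read_camera("scene")
cv2.imwrite("pics/q.png",cv2.resize(im[130:290,220:370,::-1],None,fx=3.5,fy=3.5,interpolation=cv2.INTER_CUBIC)[:, :])
cv2.imwrite("pics/q2.png",im[:,:,::-1])
E
```

```text
t: 16.9
ee_pos: [0.5426, 0.118, 0.204]
eef_rot: [1.0, -0.003, -0.013, 0.006]
wrist_force: [0.4, 0.6, -0.0]
grip_width: 0.0222
t: 17.4
ee_pos: [0.5411, 0.1188, 0.232]
eef_rot: [1.0, -0.004, -0.016, 0.006]
wrist_force: [0.5, -0.5, 0.8]
grip_width: 0.0441
t: 17.9
ee_pos: [0.487, 0.1212, 0.3532]
eef_rot: [1.0, -0.004, -0.014, 0.005]
wrist_force: [-0.6, 1.1, 0.2]
grip_width: 0.0438
[0.48703077 0.12116077 0.35317359] [ 0.99988747 -0.00404683 -0.01355969  0.00498027] [-0.56920445  1.05608325  0.15806423]
```

View pics/q.png

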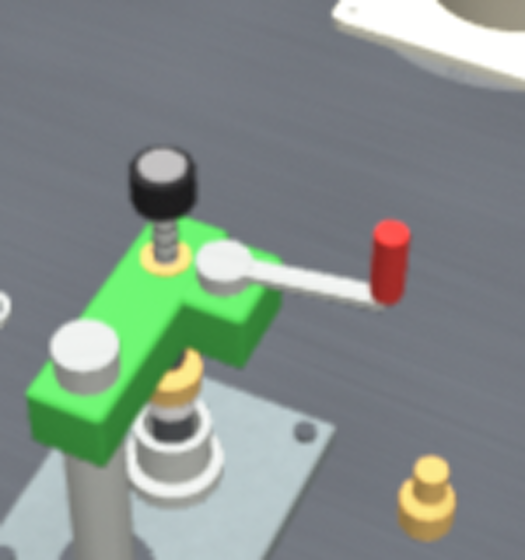

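View pics/q2.png

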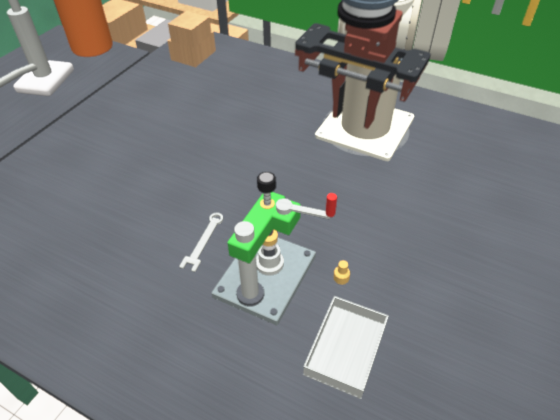

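```bash
python3 -m crank '{"dr":[[0,0,0],[0,0,0],[0,0,0],[0,0,0],[0,0,0]],"offset":[[0,0,0],[0,0,0],[0,0,0],[0,0,0],[0,0,0]],"gripper":[0,0,0,0,0]}'; python3 -c "
from plant import *
print(workorder.finish_job())"
```

```text
t: 18.45
ee_pos: [0.4837, 0.1212, 0.3537]
eef_rot: [1.0, -0.004, -0.014, 0.005]
wrist_force: [-0.2, 0.4, -0.1]
grip_width: 0.0441
the job is handed in; nothing more can be done
None
```

The depth stop is set on the brass cap and locked, and I handed the job in at t = 18.5 s. It reports no verdict.

**Pressing the stop:** I pushed the knob down with closed fingers. The wrist force while moving was about 2 to 3 N, and it rose to 6.6 N after the touch. Taking off the rod's 2.5 N friction leaves about 4 N on the cap. That 4 N is an estimate, because nothing measures the cap force directly. I then let go of the knob.

**Locking:** I pinched the red handle, swung the lever to its end stop and nudged it against the stop. Then I opened the gripper and backed away.

**Last checks:**
- **Lever:** the final picture puts the handle at about 1.4 rad, measured at 1.41 just before release.
- **Stop:** the knob is at the same height as before clamping. The foot works out at about 116.5 mm above the bench, which matches the cap height I estimated from the first picture.
- **Bystanders:** the wrench, spare nozzle and tray show no movement in the scene picture.
- **Robot:** the wrist force was near zero with the gripper clear of everything.

**One disagreement:** the real fingertips sit about 34 mm short of the reported TCP. The pictures showed it and the contact with the knob confirmed it, so I set heights by the pictures and the feel instead.

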